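# Seat the hold-down plate on the vial cradle

### The arm

A 7-joint arm with a two-finger parallel gripper is mounted at the origin on the work surface. World frame = base frame: x ahead of the robot, y to its left, z up, the work surface at z = 0. Lengths are in m, angles in rad, forces in N, time in s.
With the tool pointing down it reaches from about 0.35 to 0.9 m from the base axis. Payload 8.1 kg.
Tool frame: the origin (TCP) lies on the centre line of the jaws, within the pads' length; the fingertips stand 19 mm ahead of it and the grasp point (between the pads) is the TCP (arm.tip_reach is the distance from the TCP to the fingertips, in m); z points along the fingers, y is the line along which they close (so a half turn about z gives the same grasp; the last joint's range is limited). The gripper opens to 92 mm and grips with 3 to 60 N. Pads are 19 mm wide; open, the fingers measure 130 mm over their backs; the gripper's body (75 mm by 190 mm) begins 47 mm behind the grasp point.
Start: joints at [-1.338, 0.434, 0.025, 1.573, -0.012, 1.134, -0.075], TCP at [0.206, 0.59, 0.246] pointing down, gripper open.
Joint ranges: [-2.62, 2.62], [-0.44, 2.09], [-1.27, 1.32], [0.08, 2.57], [-1.32, 4.46], [0.12, 2], [-2.74, 2.74]. Speed limits (rad/s): [2.22, 2.22, 3.01, 3.01, 3.14, 3.14, 3.14].

### API

Orientations are given as a rotation vector (axis times angle).
In Python, from cell import arm gives the robot as it stands.
- The arm moves only by the tool arm_command, never from a script. Its argument "targets" is a list that holds one entry, the list of rows, each a list of 6 numbers: the shift along the tool's x, y, z in m, then the turn, a rotation vector about the tool's x, y, z in rad. A call has 1 to 10 rows; each row shifts and turns the commanded pose from where the row before left it, along the tool's axes as they then stand; what a row does not reach is not made up. A row lasts 1/8 s, in which the tool goes at most 62.5 mm and 10.7 degrees, less where a joint would pass 70% of its speed; a pose out of reach is approached as far as the arm can. A call with a gripper value outside its range is refused whole. "jaw" is the finger opening in m, from 0 to 0.0918, set as the call begins (left out, the last holds). The fingers move at their own pace and stop on an object; "newtons" is the grip in N (left out, the last holds). Time passes only in rows, so rows that do not move let the fingers close. It gives the time, the measured TCP pose, the force, the opening and the grip force at its end, in the units of the state.
- arm.observe(): the state, without advancing time (a new reading comes with each control period).
- arm.get_image(name): name is "side" or "top"; returns a dict with "pixels" (480x640x3 uint8, red, green, blue), "z_map" (480x640 float32, m along the optical axis (not along the pixel's ray), 0 where there is no reading), "fx", "fy", "cx", "cy" (pixels), "dist" ([k1, k2, p1, p2, k3] as OpenCV has them; the pictures are not rectified), "xyz" and "rotation" of the camera in the world. Camera axes: x right, y down, z forward; pixel columns grow to the right and rows downward; lengths in m; the calibration is good to about 2 mm. A picture is of the moment at which its call begins.
- arm.sign_off(): hands the job in; it is judged then, once.
The state is a dict: "clock": time; "joints": joint angles; "dq": joint speeds; "joint_efforts": joint torques, N m; "position": TCP position; "ee_rot": TCP orientation; "force": force on the tool from outside, world axes, zero at the start; "ft_torque": the same for the moment, N m; "width": opening from 0.0 (shut) to 1.0 (fully open); "gripper_force": force on a finger pad.
Only numpy, scipy, OpenCV 4.12 (cv2) and the standard library are available. Lean on these libraries where they do the work, as an engineer would, in place of code of your own. Each camera call takes 0.05 s, during which the arm holds its last target. There are 200 camera calls.

### The job

Pick up the blue hold-down plate by its red handle and lower it level onto the white vial cradle so that both brass pins pass through its two end holes together; keep hold of it until it is fully home on the cradle, then let go. Keep the plate roughly level throughout, and leave the grey plate with the black handle and the amber bottle where they are.

Things in the scene. Friction and masses are not known exactly. Their poses are not given: they have to be found in the camera images.
- plate_grip (a point): Centre of the red handle of the loose blue plate (170 x 66 x 8 mm, 0.2 to 0.42 kg, flat on the bench). Handle: upright block mid-top, 50 (x) x 18 (y, the width to grip) x 50 mm tall; this point is 25 mm above the plate's top, 33 mm above its underside. z up, x along the plate. Through holes, 20 mm diameter, at x = -65 and +65 mm, y = 0. Fits either way round.
- cradle: White vial cradle fixed to the bench, 180 x 80 mm; origin: centre of underside, z up, x lengthwise. The plate rests on two end pads, tops at z 38 mm (handle centre then 71 mm above the origin). At x = -65 and +65 mm, y = 0 stand brass pins, 12 mm diameter up to z 56, tapering to 4 mm at the tip, z 72. Six green-capped vials between the pads end 3 mm below the pad tops.
- spare_grip (a point): Bystander, to be left where it is: centre of the black handle of a loose grey plate, 140 x 66 x 8 mm, flat on the bench. Handle and axes as on the blue plate (50 x 18 x 50 mm, centre 33 mm above the underside), but two 12 mm holes only 70 mm apart: it does not fit this cradle.
- bottle: Bystander: loose amber glass bottle, 56 mm diameter, 110 mm tall, standing upright on the far side of the bench; origin at the centre of its underside, z up. To be left where it is.

How it is judged:
On the way, in this order (a step that is already met when the one before it is completed fails the run):
1. the blue plate is lifted clear of the bench, its handle centre over 95 mm above the bench (height (world z) of plate_grip above 0.095 m), for 0.1 s.
2. still pinched by the fingers, the plate is level within 10 degrees and down over both pins, less than 15 mm above home, within 12 mm and 10 degrees of the cradle's centre and direction (horizontal distance between plate_grip and cradle below 0.012 m and angle between the x axis of plate_grip and the x axis of cradle, either way round below 0.175 rad and z of plate_grip in the frame of cradle below 0.086 m and angle between plate_grip's own z axis and vertical below 0.175 rad and contact force between the fingers and plate above 0.5 N), for 0.1 s.
At the end, for the whole second after the job is handed in: Blue plate at rest on the cradle pads, a pin through each end hole: handle centre 71 mm (within 4) above the cradle origin, within 12 mm of straight over it, lengthwise with it within 10 degrees, tilted under 3.4 degrees; grey plate and bottle within 30 mm of their starts (horizontal distance between plate_grip and cradle below 0.012 m and angle between the x axis of plate_grip and the x axis of cradle, either way round below 0.175 rad and z of plate_grip in the frame of cradle between 0.067 and 0.075 m and angle between plate_grip's own z axis and vertical below 0.06 rad and linear speed of plate below 0.02 m/s and distance of each of spare_grip, bottle from where it was at the start of the episode below 0.03 m); the robot touches nothing.
It fails at once if the blue plate tilts more than 25 degrees (angle between plate_grip's own z axis and vertical above 0.436 rad).
It fails at once if the grey plate is moved more than 30 mm (distance of spare_grip from where it was at the start of the episode above 0.03 m).
It fails at once if the bottle is moved more than 30 mm (distance of bottle from where it was at the start of the episode above 0.03 m).
It also fails if it takes over 40 s, if anything falls off the work surface, if the arm or the gripper's body presses on something with over 40 N, if the wrist force passes 120 N, or if a joint passes its speed limit or range.

## Working session

There is one attempt and no reset: what is moved stays moved. The work goes in short steps, Python scripts to look and compute and a tool call to move; the robot and the scene stay as the last step left them, time stands still between calls to the robot, and variables do not carry over. Pictures are saved under pics/ and viewed, at most 10 in all, crops included, and the job is handed in when it is done.

Besides the shell and the picture viewer there is one more tool, called as name([rows], argument=value, ...), one row to a line, values as JSON. arm_command: Moves the arm, as the interface text tells. Its arguments: {"type":"object","properties":{"targets":{"type":"array","items":{"type":"array","items":{"type":"array","items":{"type":"number"}}}},"jaw":{"type":"number"},"newtons":{"type":"number"}},"required":["targets"]}

```bash
mkdir -p pics; cat > h.py <<'E'
import numpy as np, cv2
from cell import arm
def cloud(im):
    K=np.array([[im['fx'],0,im['cx']],[0,im['fy'],im['cy']],[0,0,1.]])
    v,u=np.mgrid[0:480,0:640]
    n=cv2.undistortPoints(np.stack([u,v],-1).reshape(-1,1,2).astype(np.float64),K,np.array(im['dist'],float)).reshape(480,640,2)
    z=im['z_map'][...,None]
    R=np.array(im['rotation'],float)
    if R.shape!=(3,3): R=cv2.Rodrigues(R)[0]
    return np.concatenate([n*z,z],-1)@R.T+np.array(im['xyz'])
def save(im,name): cv2.imwrite('pics/'+name,im['pixels'][...,::-1])
E
python3 - <<'E'
from h import *
for n in('top','side'):
    im=arm.get_image(n); save(im,n+'0.png'); print(n,im['xyz'],im['rotation']); np.savez(n+'0.npz',p=im['pixels'],c=cloud(im),z=im['z_map'])
print(arm.observe())
E
```

```text
top [0.53677516 0.02300122 0.94951165] [-2.17398458  2.14268397 -0.12934425]
side [ 0.40519    -0.59745762  0.589059  ] [-2.21856359  0.39200541 -0.20560415]
{'clock': 0.1, 'joints': array([-1.33758476,  0.43512962,  0.02497816,  1.57396972, -0.01160339,
        1.13399814, -0.07512174]), 'dq': array([-0.00087589, -0.00325474, -0.00096681, -0.00244645, -0.00143135,
        0.00026837,  0.00049578]), 'joint_efforts': array([ 3.40644845e-03, -6.69118810e+01,  9.87784490e-01, -3.15143681e+01,
       -6.06385712e-02,  3.73644009e-02,  5.04247669e-05]), 'position': array([0.20587135, 0.58968314, 0.24505227]), 'ee_rot': array([-5.25148018e-01, -3.09728237e+00,  2.12944722e-03]), 'force': array([-0.75805475, -0.05648727, -0.01348894]), 'ft_torque': array([0.02181576, 0.01887469, 0.00172835]), 'gripper_force': 0.0, 'width': 0.9991858718375465}
```

View pics/top0.png

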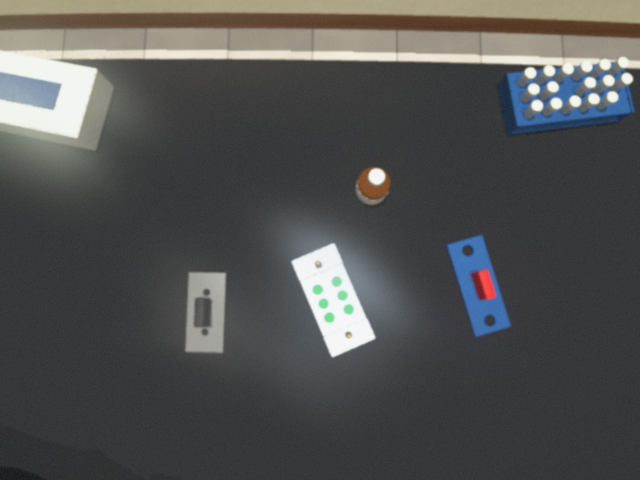

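View pics/side0.png

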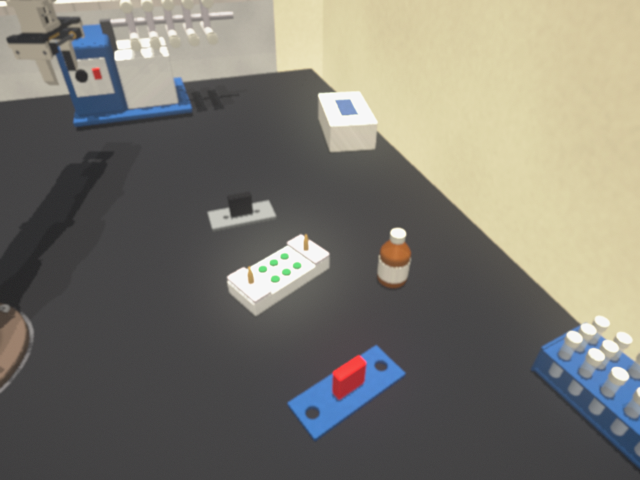

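The top view shows the blue plate at about (479,285) with its red handle at (484,284). The cradle is at (333,300) with pins at (318,264) and (348,335), the grey plate at (205,312) and the bottle at (373,185). Next I'll fit the poses.

```bash
cat >> h.py <<'E'
def rect(P):
    (c,(w,h),a)=cv2.minAreaRect((P[:,:2]*1000).astype(np.float32))
    if w<h: a+=90; w,h=h,w
    return np.round(c,1),round(w,1),round(h,1),round((a+90)%180-90,2)
def masks(p,c):
    hsv=cv2.cvtColor(np.ascontiguousarray(p),cv2.COLOR_RGB2HSV); H,S,V=[hsv[...,i].astype(int) for i in range(3)]
    ok=(c[...,0]>.3)&(c[...,0]<.72)&(abs(c[...,1])<.5)
    return dict(blue=ok&(abs(H-110)<12)&(S>120)&(V>60),red=ok&((H<8)|(H>172))&(S>150)&(V>80),white=ok&(S<60)&(V>150))
E
python3 - <<'E'
from h import *
for n in('top','side'):
    d=np.load(n+'0.npz'); c=d['c']; m=masks(d['p'],c); z=c[...,2]
    b=c[m['blue']&(abs(z-.008)<.006)]; print(n,'blue',rect(b),np.median(b[:,2]))
    r=c[m['red']]; t=r[r[:,2]>.052]; print('red top',rect(t),t[:,2].mean(),t.mean(0),len(t))
    w=c[m['white']&(z>.030)&(z<.045)&(c[...,1]>-.1)&(c[...,1]<.2)&(c[...,0]<.6)]; print('cradle',rect(w),np.median(w[:,2]),len(w))
    q=c[(z>.045)&(z<.085)&(c[...,0]>.35)&(c[...,0]<.58)&(c[...,1]>-.1)&(c[...,1]<.15)]
    k=q[:,0]>np.median(w[:,0]); print('pins',q[k].mean(0),q[~k].mean(0),len(q))
d=np.load('top0.npz');c=d['c']
for u,v in((318,264),(348,335),(468,250),(490,320),(479,285)): print(u,v,c[v,u])
E
```

```text
top blue (array([ 575.5, -258. ]), 172.3, 70.3, 16.91) 0.009130958078464202
red top (array([ 575.5, -256.3]), 48.6, 16.9, 17.56) 0.058472774481882914 [ 0.57530851 -0.25565255  0.05847277] 297
cradle (array([ 5.399e+02, -1.000e-01]), 164.8, 80.2, 23.97) 0.033374712692398056 2940
pins [nan nan nan] [ 0.48794429 -0.02282772  0.06369448] 42
side blue (array([ 576.7, -254. ]), 175.4, 71.2, 16.77) 0.009244490389343496
red top (array([ 574.6, -257. ]), 50.4, 18.2, 16.34) 0.05829628784980419 [ 0.5730522  -0.2589459   0.05829629] 443
cradle (array([539.,   1.]), 165.9, 83.2, 24.2) 0.03291078751280818 2093
pins [nan nan nan] [ 0.48629053 -0.02561841  0.05816961] 83
318 264 [0.60422628 0.0295961  0.07100331]
348 335 [ 0.48799378 -0.02139884  0.0733922 ]
468 250 [ 0.63878775 -0.24170372  0.00120883]
490 320 [ 0.51316304 -0.28016018 -0.00092641]
479 285 [ 0.57396808 -0.24860072  0.04141583]<stdin>:8: RuntimeWarning: Mean of empty slice.
  ret = um.true_divide(
```

```bash
cat >> h.py <<'E'
from scipy.spatial.transform import Rotation as Ro
def rows(goal,yaw,N):
    """goal TCP xyz, world angle (deg) of tool x, tool straight down; N equal rows"""
    s=arm.observe(); R0=Ro.from_rotvec(s['ee_rot']); p=np.array(s['position'])
    y=np.radians(yaw); R1=Ro.from_matrix(np.array([[np.cos(y),np.sin(y),0],[np.sin(y),-np.cos(y),0],[0,0,-1]]))
    w=(R0.inv()*R1).as_rotvec(); print('now',p.round(4),s['ee_rot'].round(3),'turn',w.round(3))
    R=R0
    for i in range(N):
        print((R.inv().apply((np.array(goal)-p)/N).round(4)).tolist()+(w/N).round(4).tolist()); R=R*Ro.from_rotvec(w/N)
E
python3 - <<'E'
from h import *
rows([.575,-.257,.16],16.9,20)
d=np.load('top0.npz'); c=d['c']; z=c[...,2]; m=masks(d['p'],c)
w=c[m['white']&(z>.030)&(z<.045)&(abs(c[...,1])<.12)&(c[...,0]<.66)]; print('cradle',rect(w))
E
```

```text
now [0.2059 0.5897 0.2451] [-5.250e-01 -3.097e+00  2.000e-03] turn [-0.000e+00  2.000e-03  2.511e+00]
[-0.0314, -0.0339, 0.0043, -0.0, 0.0001, 0.1255]
[-0.0354, -0.0297, 0.0043, -0.0, 0.0001, 0.1255]
[-0.0388, -0.025, 0.0043, -0.0, 0.0001, 0.1255]
[-0.0416, -0.02, 0.0043, -0.0, 0.0001, 0.1255]
[-0.0438, -0.0146, 0.0043, -0.0, 0.0001, 0.1255]
[-0.0453, -0.009, 0.0043, -0.0, 0.0001, 0.1255]
[-0.0461, -0.0033, 0.0043, -0.0, 0.0001, 0.1255]
[-0.0461, 0.0025, 0.0043, -0.0, 0.0001, 0.1255]
[-0.0454, 0.0083, 0.0043, -0.0, 0.0001, 0.1255]
[-0.044, 0.0139, 0.0043, -0.0, 0.0001, 0.1255]
[-0.0419, 0.0193, 0.0043, -0.0, 0.0001, 0.1255]
[-0.0392, 0.0244, 0.0043, -0.0, 0.0001, 0.1255]
[-0.0358, 0.0291, 0.0043, -0.0, 0.0001, 0.1255]
[-0.0319, 0.0334, 0.0043, -0.0, 0.0001, 0.1255]
[-0.0275, 0.0371, 0.0043, -0.0, 0.0001, 0.1255]
[-0.0226, 0.0403, 0.0043, -0.0, 0.0001, 0.1255]
[-0.0174, 0.0428, 0.0043, -0.0, 0.0001, 0.1255]
[-0.0119, 0.0446, 0.0043, -0.0, 0.0001, 0.1255]
[-0.0062, 0.0458, 0.0043, -0.0, 0.0001, 0.1255]
[-0.0004, 0.0462, 0.0043, -0.0, 0.0001, 0.1255]
cradle (array([546.8,   3. ]), 180.0, 80.2, 23.97)
```

arm_command([
  [[-0.031,-0.034,0.004,0,0,0.1255],[-0.035,-0.03,0.004,0,0,0.1255],[-0.039,-0.025,0.004,0,0,0.1255],[-0.042,-0.02,0.004,0,0,0.1255],[-0.044,-0.015,0.004,0,0,0.1255],[-0.045,-0.009,0.004,0,0,0.1255],[-0.046,-0.003,0.004,0,0,0.1255],[-0.046,0.0025,0.004,0,0,0.1255],[-0.045,0.008,0.004,0,0,0.1255],[-0.044,0.014,0.004,0,0,0.1255]],
], jaw=0.09)

```text
clock: 1.35
position: [0.3899, 0.1654, 0.2056]
ee_rot: [-2.248, -2.195, -0.0]
force: [0.8, -0.2, 0.1]
width: 0.983
gripper_force: 0.0
```

arm_command([
  [[-0.042,0.019,0.004,0,0,0.1255],[-0.039,0.024,0.004,0,0,0.1255],[-0.036,0.029,0.004,0,0,0.1255],[-0.032,0.033,0.004,0,0,0.1255],[-0.027,0.037,0.004,0,0,0.1255],[-0.023,0.04,0.004,0,0,0.1255],[-0.017,0.043,0.004,0,0,0.1255],[-0.012,0.045,0.004,0,0,0.1255],[-0.006,0.046,0.004,0,0,0.1255],[0,0.045,0.004,0,0,0.1255]],
])

```text
clock: 2.6
position: [0.574, -0.2562, 0.1652]
ee_rot: [-3.108, -0.457, 0.001]
force: [0.6, 0.3, -0.3]
width: 0.979
gripper_force: 0.0
```

```bash
python3 - <<'E'
from h import *
im=arm.get_image('side'); save(im,'side1.png'); c=cloud(im); m=masks(im['pixels'],c)
r=c[m['red']]; t=r[(r[:,2]>.052)&(r[:,2]<.065)]; print('red',rect(t))
rows([.575,-.257,.036],16.9,4)
print(arm.observe()['joints'].round(2), arm.observe()['clock'])
E
```

```text
red (array([ 573.8, -257.1]), 48.1, 18.7, 17.92)
now [ 0.5748 -0.2621  0.1651] [ 3.106  0.441 -0.   ] turn [ 0.005  0.001 -0.013]
[0.0004, -0.0014, 0.0323, 0.0012, 0.0002, -0.0033]
[0.0004, -0.0013, 0.0323, 0.0012, 0.0002, -0.0033]
[0.0004, -0.0013, 0.0323, 0.0012, 0.0002, -0.0033]
[0.0004, -0.0013, 0.0323, 0.0012, 0.0002, -0.0033]
[-0.16  0.62  0.78  1.7  -0.49  1.03 -0.5 ] 2.65
```

View pics/side1.png

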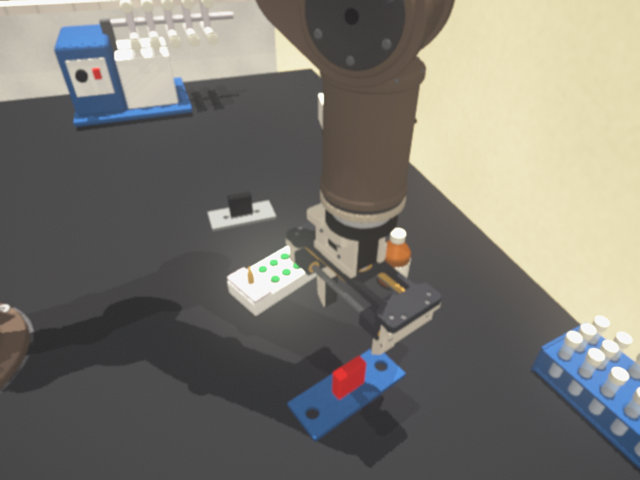

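The open gripper hangs over the red handle at (349,378), with its fingers on either side of it. I'll descend and grip.

arm_command([
  [[0,-0.001,0.032,0.001,0,-0.003],[0,-0.001,0.032,0.001,0,-0.003],[0,-0.001,0.032,0.001,0,-0.003],[0,-0.002,0.022,0.001,0,-0.003],[0,0,0.01,0,0,0],[0,0,0,0,0,0],[0,0,0,0,0,0]],
])

```text
clock: 3.52
position: [0.5726, -0.2504, 0.0386]
ee_rot: [-3.101, -0.481, -0.001]
force: [0.1, 0.1, -0.9]
width: 0.98
gripper_force: 0.0
```

arm_command([
  [[0,0,0,0,0,0],[0,0,0,0,0,0],[0,0,0,0,0,0],[0,0,0,0,0,0],[0,0,0,0,0,0],[0,0,0,0,0,0],[0,0,0,0,0,0],[0,0,0,0,0,0]],
], jaw=0.005, newtons=40)

```text
clock: 4.53
position: [0.5721, -0.2504, 0.0378]
ee_rot: [-3.101, -0.481, 0.001]
force: [0.8, -0.1, -1.6]
width: 0.195
gripper_force: 40.0
```

arm_command([
  [[0,0,-0.005,0,0,0],[0,0,-0.015,0,0,0],[0,0,-0.02,0,0,0],[0,0,-0.025,0,0,0],[0,0,-0.025,0,0,0],[0,0,-0.02,0,0,0],[0,0,-0.01,0,0,0],[0,0,0,0,0,0],[0,0,0,0,0,0]],
])

```text
clock: 5.65
position: [0.5718, -0.2501, 0.1569]
ee_rot: [-3.1, -0.481, 0.003]
force: [0.2, -0.2, -2.6]
width: 0.196
gripper_force: 40.0
```

```bash
python3 - <<'E'
from h import *
for n in('top','side'):
    im=arm.get_image(n); save(im,n+'2.png'); c=cloud(im); m=masks(im['pixels'],c)
    b=c[m['blue']&(c[...,2]>.03)&(c[...,2]<.2)&(c[...,0]<.7)]
    if len(b)>50:
        A=np.c_[b[:,:2],np.ones(len(b))]; k=np.ones(len(b),bool)
        for _ in range(4):
            s=np.linalg.lstsq(A[k],b[k,2],rcond=None)[0]; k=abs(A@s-b[:,2])<.004
        print(n,len(b),k.sum(),rect(b[k]),'slope deg',np.degrees(s[:2]),'zmean',b[k,2].mean())
s=arm.observe(); print(s['position'],s['ee_rot'],s['force'],s['width'],s['clock'])
rows([.575,-.257,.16],16.9,1)
E
```

```text
top 2038 2001 (array([ 572.9, -249.7]), 170.2, 66.9, 17.47) slope deg [-0.09936562  0.20748236] zmean 0.1283449992259485
side 2628 2568 (array([ 543.1, -259.8]), 109.8, 66.8, 17.99) slope deg [-0.06005772  0.48477456] zmean 0.12812553329015713
[ 0.57179464 -0.25018437  0.15683105] [-3.09986025e+00 -4.80796512e-01  3.03721351e-03] [-0.22057041  1.37293815 -2.07432949] 0.19143020495207663 5.75
now [ 0.5718 -0.2502  0.1568] [-3.10e+00 -4.81e-01  3.00e-03] turn [-0.005  0.001  0.013]
[0.001, 0.0075, -0.0032, -0.0049, 0.0012, 0.0128]
```

View pics/side2.png

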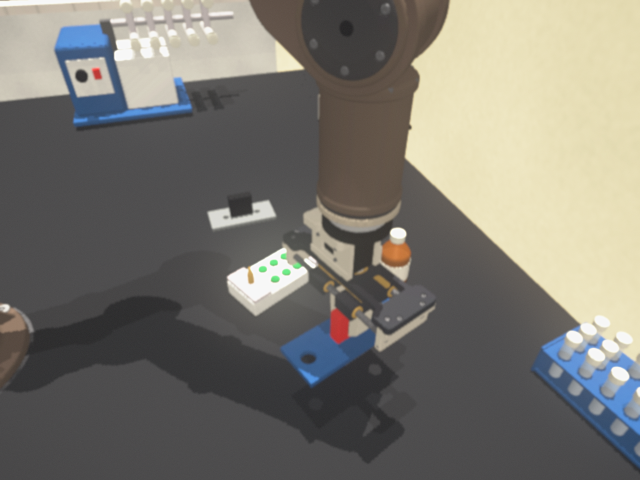

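The plate is lifted and level, with its underside at about (330,350) and its centre on the TCP. I'll carry it above the cradle.

```bash
python3 - <<'E'
from h import *
rows([.546,.003,.157],24,8)
E
```

```text
now [ 0.5718 -0.2502  0.1568] [-3.10e+00 -4.81e-01  3.00e-03] turn [-0.005  0.001 -0.111]
[0.0065, -0.0311, 0.0001, -0.0006, 0.0001, -0.0139]
[0.0069, -0.031, 0.0001, -0.0006, 0.0001, -0.0139]
[0.0074, -0.0309, 0.0001, -0.0006, 0.0001, -0.0139]
[0.0078, -0.0308, 0.0001, -0.0006, 0.0001, -0.0139]
[0.0082, -0.0307, 0.0001, -0.0006, 0.0001, -0.0139]
[0.0087, -0.0306, 0.0, -0.0006, 0.0001, -0.0139]
[0.0091, -0.0305, 0.0, -0.0006, 0.0001, -0.0139]
[0.0095, -0.0304, -0.0, -0.0006, 0.0001, -0.0139]
```

arm_command([
  [[0.003,-0.015,0,0,0,-0.014],[0.007,-0.031,0,0,0,-0.014],[0.0075,-0.031,0,0,0,-0.014],[0.008,-0.031,0,0,0,-0.014],[0.008,-0.031,0,0,0,-0.014],[0.0085,-0.031,0,0,0,-0.014],[0.009,-0.031,0,0,0,-0.014],[0.0095,-0.03,0,0,0,-0.014],[0.003,-0.015,0,0,0,0],[0,0,0,0,0,0]],
])

```text
clock: 7.0
position: [0.5436, 0.0032, 0.1586]
ee_rot: [-3.068, -0.657, 0.001]
force: [0.5, 0.4, -2.5]
width: 0.195
gripper_force: 40.0
```

arm_command([
  [[0,0,0,0,0,0],[0,0,0,0,0,0],[0,0,0,0,0,0]],
])

```text
clock: 7.38
position: [0.5441, 0.0011, 0.1588]
ee_rot: [-3.07, -0.651, 0.0]
force: [-0.1, 0.4, -2.3]
width: 0.196
gripper_force: 40.0
```

```bash
cat > m.py <<'E'
from h import *
import sys
t=sys.argv[1]; lo=float(sys.argv[2])
for n in('top','side'):
    im=arm.get_image(n); save(im,n+t+'.png'); c=cloud(im); m=masks(im['pixels'],c); z=c[...,2]
    b=c[m['blue']&(z>lo)&(z<.2)&(c[...,0]<.7)]
    A=np.c_[b[:,:2],np.ones(len(b))]; k=np.ones(len(b),bool)
    for _ in range(4):
        s=np.linalg.lstsq(A[k],b[k,2],rcond=None)[0]; k=abs(A@s-b[:,2])<.004
    print(n,k.sum(),rect(b[k]),'slope deg',np.degrees(s[:2]).round(2),'z',b[k,2].mean().round(4))
s=arm.observe(); print(s['force'].round(1),s['width'],s['clock'])
rows([.5463,.0035,.1],23.9,1)
E
python3 m.py 3 .08
```

```text
top 0 (array([0., 0.]), 0.0, 0.0, 0.0) slope deg [0. 0.] z nan
side 1100 (array([545. ,   0.8]), 172.5, 66.9, 23.62) slope deg [0.07 0.15] z 0.1301
[-0.6 -0.9 -1.5] 0.1964405024404469 7.475
now [0.5441 0.0015 0.1587] [-3.069 -0.652  0.   ] turn [-0.004 -0.001  0.002]
[0.0028, -0.0007, 0.0588, -0.0039, -0.0005, 0.0017]m.py:10: RuntimeWarning: Mean of empty slice.
  print(n,k.sum(),rect(b[k]),'slope deg',np.degrees(s[:2]).round(2),'z',b[k,2].mean().round(4))
  ret = ret.dtype.type(ret / rcount)
```

View pics/side3.png

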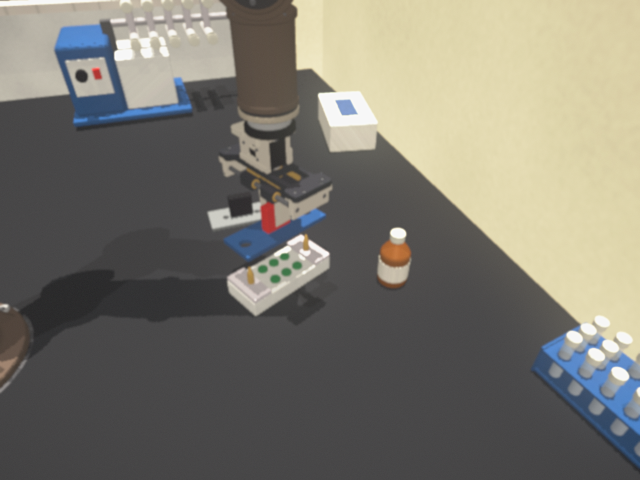

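View pics/top3.png

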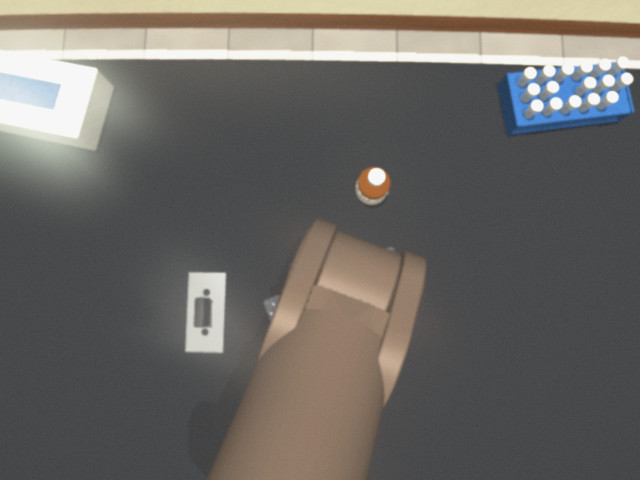

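The side view shows the plate level at (275,230), with the pins visible at (250,277) and (305,242). The arm hides the cradle in the top view. For a consistent offset, I'll measure the cradle from the side camera as well.

```bash
python3 - <<'E'
from h import *
d=np.load('side0.npz'); c=d['c']; z=c[...,2]; m=masks(d['p'],c)
w=c[m['white']&(z>.030)&(z<.045)&(abs(c[...,1])<.12)&(c[...,0]<.66)]; print('cradle',rect(w))
w=c[m['white']&(z>.036)&(z<.042)&(abs(c[...,1])<.12)&(c[...,0]<.66)]; print('pads',rect(w))
q=c[(z>.05)&(z<.08)&(abs(c[...,1])<.12)&(c[...,0]>.4)&(c[...,0]<.66)]
k=q[:,0]>.546
for a in(q[k],q[~k]): print(np.median(a,0),len(a))
print((np.median(q[k],0)+np.median(q[~k],0))/2)
E
```

```text
cradle (array([545.6,   4. ]), 180.4, 83.2, 24.2)
pads (array([546.4,   4.4]), 178.6, 83.1, 24.16)
[0.60440791 0.0268904  0.06010835] 58
[ 0.48611955 -0.02580678  0.06023023] 68
[5.45263732e-01 5.41807582e-04 6.01692888e-02]
```

arm_command([
  [[0.001,-0.001,0.005,0,0,0],[0.0014,-0.0007,0.01,0,0,0.002],[0,0,0.01,0,0,0],[0,0,0.01,0,0,0],[0,0,0.005,0,0,0],[0,0,0,0,0,0],[0,0,0,0,0,0],[0,0,0,0,0,0]],
])

```text
clock: 8.48
position: [0.5458, 0.0047, 0.1191]
ee_rot: [-3.069, -0.651, -0.0]
force: [0.4, -0.1, -3.7]
width: 0.198
gripper_force: 40.0
```

```bash
python3 m.py 4 .06 2>/dev/null; python3 -c "
import cv2; i=cv2.imread('pics/side4.png')[190:330,200:350]; cv2.imwrite('pics/crop4.png',cv2.resize(i,None,fx=4,fy=4,interpolation=cv2.INTER_CUBIC))"
```

```text
top 0 (array([0., 0.]), 0.0, 0.0, 0.0) slope deg [0. 0.] z nan
side 1054 (array([545.8,   4.5]), 171.0, 67.0, 24.02) slope deg [0.1  0.17] z 0.0904
[ 0.7  0.6 -2.5] 0.19336255745886488 8.575
now [0.5457 0.0048 0.119 ] [-3.069 -0.651 -0.   ] turn [-0.004 -0.001  0.001]
[0.0, 0.0015, 0.019, -0.0039, -0.001, 0.0006]
```

View pics/crop4.png

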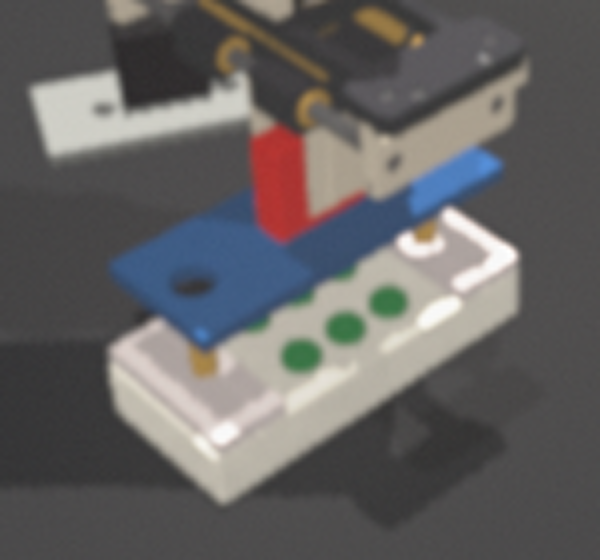

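The crop shows the plate level just above both pins, at (203,360) and (425,232) in the crop. It measures within about 1 mm of centre, so I'll start lowering.

arm_command([
  [[0,0.001,0.003,0,0,0],[0,0,0.004,0,0,0],[0,0,0.004,0,0,0],[0,0,0.004,0,0,0],[0,0,0.004,0,0,0],[0,0,0.003,0,0,0],[0,0,0,0,0,0]],
])

```text
clock: 9.45
position: [0.5458, 0.0039, 0.0965]
ee_rot: [-3.069, -0.651, 0.001]
force: [-0.6, -0.8, -1.5]
width: 0.193
gripper_force: 40.0
```

arm_command([
  [[0,0,0.003,0,0,0],[0,0,0.004,0,0,0],[0,0,0.004,0,0,0],[0,0,0.003,0,0,0],[0,0,0.003,0,0,0],[0,0,0,0,0,0],[0,0,0,0,0,0]],
])

```text
clock: 10.32
position: [0.546, 0.0039, 0.0798]
ee_rot: [-3.069, -0.65, 0.0]
force: [-0.3, 0.3, -2.4]
width: 0.195
gripper_force: 40.0
```

arm_command([
  [[0,0,0.002,0,0,0],[0,0,0.002,0,0,0],[0,0,0.001,0,0,0],[0,0,0.0005,0,0,0],[0,0,0,0,0,0],[0,0,0,0,0,0]],
])

```text
clock: 11.08
position: [0.5459, 0.0041, 0.0757]
ee_rot: [-3.068, -0.65, -0.001]
force: [-8.5, 2.2, 22.6]
width: 0.195
gripper_force: 40.0
```

```bash
python3 m.py 5 .03 2>/dev/null; python3 -c "
import cv2; i=cv2.imread('pics/side5.png')[190:330,200:350]; cv2.imwrite('pics/crop5.png',cv2.resize(i,None,fx=4,fy=4,interpolation=cv2.INTER_CUBIC))"
```

```text
top 0 (array([0., 0.]), 0.0, 0.0, 0.0) slope deg [0. 0.] z nan
side 893 (array([547.1,   3.4]), 171.2, 67.6, 23.52) slope deg [ 0.03 -0.08] z 0.0472
[-7.4  1.3 21.9] 0.19074064868741775 11.175
now [0.546  0.0041 0.0757] [-3.068e+00 -6.500e-01 -1.000e-03] turn [-0.005 -0.002  0.001]
[0.0001, 0.0005, -0.0243, -0.0051, -0.0016, 0.0006]
```

View pics/crop5.png

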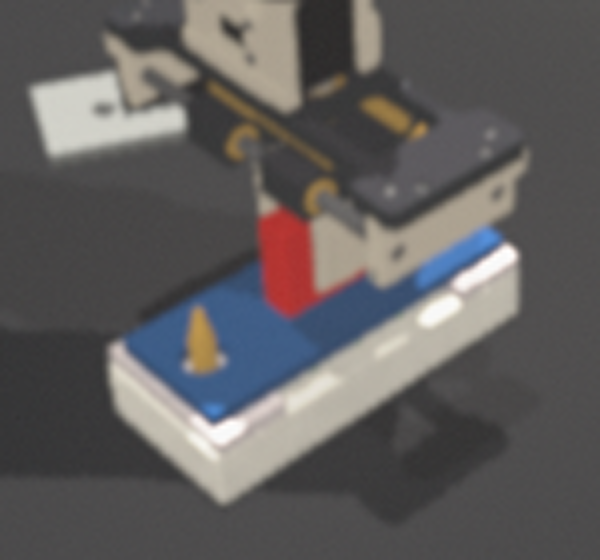

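The plate is home: the pin at (203,340) in the crop stands up through its hole, the plate is flat on the pads, and there is 22 N of contact force. I'll release it and back off.

arm_command([
  [[0,0,-0.0005,0,0,0],[0,0,0,0,0,0],[0,0,0,0,0,0],[0,0,0,0,0,0],[0,0,0,0,0,0],[0,0,0,0,0,0]],
], jaw=0.07)

```text
clock: 11.92
position: [0.5458, 0.004, 0.0747]
ee_rot: [-3.069, -0.651, 0.001]
force: [-0.2, 0.4, 0.1]
width: 0.755
gripper_force: 0.0
```

arm_command([
  [[0,0,-0.005,0,0,0],[0,0,-0.015,0,0,0],[0,0,-0.025,0,0,0],[0,0,-0.03,0,0,0],[0,0,-0.03,0,0,0],[0,0,-0.02,0,0,0],[0,0,-0.01,0,0,0],[0,0,0,0,0,0],[0,0,0,0,0,0]],
])

```text
clock: 13.05
position: [0.5455, 0.0036, 0.2091]
ee_rot: [-3.069, -0.651, 0.002]
force: [0.1, -0.3, -0.2]
width: 0.762
gripper_force: 0.0
```

```bash
python3 m.py 6 .03 2>/dev/null; python3 -c "
import cv2; i=cv2.imread('pics/side6.png')[150:350,170:430]; cv2.imwrite('pics/crop6.png',cv2.resize(i,None,fx=2.5,fy=2.5,interpolation=cv2.INTER_CUBIC))"
```

```text
top 0 (array([0., 0.]), 0.0, 0.0, 0.0) slope deg [0. 0.] z nan
side 1335 (array([546.8,   4. ]), 170.8, 68.0, 24.05) slope deg [ 0.07 -0.07] z 0.0472
[-0.1 -0.3 -0.2] 0.7641573488117986 13.15
now [0.5456 0.0035 0.209 ] [-3.069e+00 -6.500e-01  3.000e-03] turn [-0.004  0.001  0.   ]
[0.0008, 0.0007, 0.109, -0.0042, 0.0009, 0.0005]
```

View pics/crop6.png

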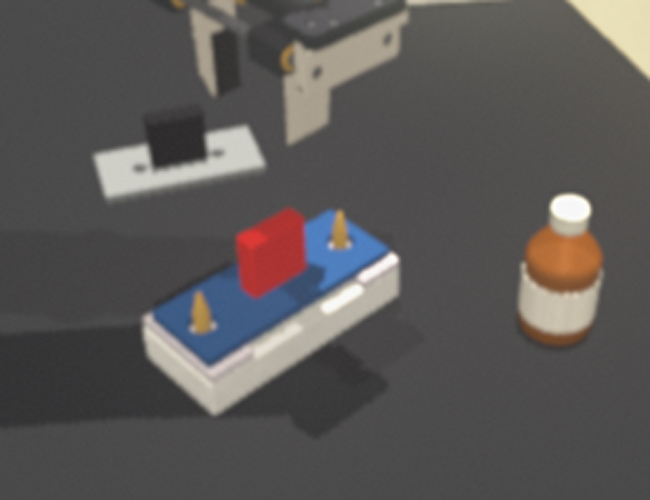

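Both pins stand through their holes at (202,315) and (340,232) in the crop. The plate is flat on the cradle, the gripper is clear, and the grey plate and bottle haven't moved.

```bash
python3 -c "
from cell import arm; print(arm.sign_off())"
```

```text
the job is handed in; nothing more can be done
None
```

The blue plate is home and level on the cradle with both pins through its end holes, the gripper is clear, the grey plate and bottle look unmoved, and the job is handed in (no verdict was returned).

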